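# Peel a clinging sample tray off its nested stack and hold it out

## Robot

A 6-joint arm with a two-finger parallel gripper is mounted at the origin on a cart in front of the work surface, level with it; the furniture and walls round the work are solid. World frame = base frame: x ahead of the robot, y to its left, z up, the work surface at z = 0. Lengths are in mm, angles in rad, forces in N, time in s.
With the tool pointing down it reaches from about 350 to 725 mm from the base axis. Payload 6 kg.
Tool frame: the origin (TCP) lies at the very end of the fingers, on their centre line; the grasp point (between the pads) lies 19 mm behind it (manip.pinch_z is the distance from the TCP to the grasp point, in mm); x points along the fingers, z is the direction in which the jaws open and shut, and the axes are right-handed (so a half turn about x gives the same grasp; the last joint's range is limited). The gripper opens to 85 mm and grips with 20 to 120 N. Pads are 22 mm wide; open, the fingers measure 114 mm over their backs; the gripper's body (76 mm by 85 mm) begins 54 mm behind the grasp point. The pads swing forward as they close: fully open they stand 13 mm farther back than shut.
Start: joints at [-0.99, 0.04, 0.085, 0, -1.615, -0.334], TCP at [146.592, -581.794, 231.261] pointing down, gripper open.
Joint ranges: [-2.56, 2.56], [-1.29, 2.01], [-1.08, 1.49], [-3.29, 1.98], [-2.81, -0.18], [-2.99, 2.99]. Speed limits (rad/s): [2.57, 2.57, 3.01, 3.14, 3.14, 3.14].

## Interface

Orientations are given as a rotation vector (axis times angle).
In Python, from rig import manip, read_camera, get_calibration, order gives the robot as it stands.
- The arm moves only by the tool apply_moves, never from a script. Its argument "plan" is a list of rows, each an object with "slide": the shift along the tool's x, y, z in cm, a list of three; "dr": the turn, a rotation vector about the tool's x, y, z in degrees, a list of three. In form: [{"slide": [tx, ty, tz], "dr": [rx, ry, rz]}, ...]. A call has 1 to 5 rows; each row shifts and turns the pose as measured when the row begins, along the tool's axes as they then stand; what a row does not reach is not made up. A row lasts 1/10 s, in which the tool goes at most 50 mm and 8.59 degrees, less where a joint would pass 70% of its speed; a pose out of reach is approached as far as the arm can. A call is refused whole if a number of a shift passes 5 or a number of a turn 8.59, either way. A call with a gripper value outside its range is refused whole. "fingers" is the finger opening in cm, from 0 to 8.54, set as the call begins (left out, the last holds). The fingers move at their own pace and stop on an object; "squeeze" is the grip in N (left out, the last holds). Time passes only in rows, so rows that do not move let the fingers close. It gives the time, the measured TCP pose, the force and the opening at its end, in the units of the state.
- manip.sense(): the state, without advancing time (a new reading comes with each control period).
- read_camera(name): name is "scene" or "top" or "wrist"; returns the picture (384x512x3 uint8, red, green, blue); there is no depth.
- get_calibration(name): a dict with "mtx" (3x3 intrinsics, pixels), "rvec" (rotation vector, rad) and "tvec" (3), from world to camera coordinates, as OpenCV has them. Camera axes: x right, y down, z forward; pixel columns grow to the right and rows downward; lengths in mm; the calibration is good to about 2 mm. A picture is of the moment at which its call begins: read the wrist's pose just before it. get_calibration takes no time and is no camera call; for the wrist camera it gives the pose at the moment of the call.
- order.close_job(): hands the job in, once; it reports no verdict.
The state is a dict: "clock": time; "joint_positions": joint angles; "joint_velocities": joint speeds; "effort": joint torques, N m; "ee_pos": TCP position; "tool_rot": TCP orientation; "force": force on the tool from outside, world axes, zero at the start; "moment": the same for the moment, N m; "finger_gap": opening from 0.0 (shut) to 1.0 (fully open).
Only numpy, scipy, OpenCV 4.12 (cv2) and the standard library are available. Lean on these libraries where they do the work, as an engineer would, in place of code of your own. Each camera call takes 0.05 s, during which the arm holds its last target. There are 200 camera calls.

## Task

The blue tray on top of the nested stack clings to the stack at the corner with the spring clip, so do not pull it straight up: take its upright grip tab, lift that corner first so that the tray swings up about the clip corner, which stays down in place until the tray has tilted out of the clip. Then lift only the blue tray clear and finish while still holding it by its tab, level and still, centred over the round white mat with at least 10 cm of air beneath it. The holder with the other trays must stay standing on the bench where it is, and leave the beaker, the dropper bottle and the vial alone.

Things in the scene. Friction and masses are not known exactly. Their poses are not given: they have to be found in the camera images.
- tray: Loose blue tray, 70 to 115 g: square basin, 96 mm over its rim, 21 mm high. Origin: centre of its floor's underside, 24 mm above the bench while nested. z up; +x runs along the diagonal to the grip-tab corner, -x to the tongue corner. Rim: flange 12 mm wide, z = 18 to 21 mm, corners 68 mm from the centre. The tongue (10 mm wide, 3 mm thick, in the rim's plane) reaches to x = -96 mm.
- tab (a point): Centre of the tray's upright grip tab, at x = 88, y = 0, z = 22 mm in the tray's frame, same axes; 46 mm above the bench while nested. A ribbed blue block 24 mm long (x), 10 mm thick (y), 28 mm high (z) outside the rim corner, with free air on both sides: pinch it from above, fingers closing along y.
- clip_corner (a point): Underside of the tray's rim at the clip corner, x = -68, y = 0, z = 18 mm in the tray's frame (42 mm above the bench while nested). The tongue's outer end, 28 mm farther out, rests on a pillar, and the tray swings about that end. Two rubber spring jaws press the tongue's sides 17 mm in from it, 10 N each; 15 degrees of tilt lifts the tongue out of them, 25 is ample. Pulled straight up, it drags the holder's clip end up too.
- holder: Black holder with two white trays fixed in it, under the blue tray; loose, 0.5 kg. Origin: centre of its underside; z up, +x to the tab corner (axes as the tray's at the start). Square base plate 112 mm wide, corners 79 mm out along x and y, 8 mm high; spring clip at x = -68 to -102 mm, 46 mm wide and high; white rims 37 mm high, pips on them carry the blue rim at 42 mm.
- mat: Round white mat, 130 mm across and 3 mm thick, with a small red dot in the middle, fixed on the bench. Origin: its centre on the bench.
- beaker: Bystander: small glass beaker, 51x57x56 mm, origin at the centre of its underside.
- dropper: Bystander: amber dropper bottle with black cap, 38x38x84 mm, origin at the centre of its underside.
- vial: Bystander: small vial with black cap, 22x22x44 mm, origin at the centre of its underside.
Not all that is in view belongs to the job. Of the things shaped like the tray, the blue one is meant.

How it is judged:
By the outcome, as a careful person would: the job done as asked, in the order asked, and still so for the second after the job is handed in, while the arm keeps its last pose, push and grip.
It also fails if it takes over 38 s, if anything falls off the work surface, if the arm or the gripper's body presses on something with over 40 N, if the wrist force passes 120 N, or if a joint passes its speed limit or range.

## Working session

There is one attempt and no reset: what is moved stays moved. The work goes in short steps, Python scripts to look and compute and a tool call to move; the robot and the scene stay as the last step left them, time stands still between calls to the robot, and variables do not carry over. Pictures are saved under pics/ and viewed, about 8 in all and at most 12, crops included, and the job is handed in when it is done.

Besides the shell and the picture viewer there is one more tool, called after "Call:" by a JSON object that holds its "op" and its "data". apply_moves: Moves the arm, as the interface text tells. Its arguments: {"type":"object","properties":{"plan":{"type":"array","items":{"type":"object","properties":{"slide":{"type":"array","items":{"type":"number"}},"dr":{"type":"array","items":{"type":"number"}}}}},"fingers":{"type":"number"},"squeeze":{"type":"number"}},"required":["plan"]}

```bash
mkdir -p pics; python3 - <<'E'
from rig import manip, read_camera, get_calibration
import cv2, numpy as np
print(manip.sense())
for n in ("scene","top"):
    im=read_camera(n); cv2.imwrite(f"pics/{n}0.png",im[:,:,::-1])
    c=get_calibration(n); R=cv2.Rodrigues(np.array(c["rvec"]))[0]; print(n,c["mtx"],-R.T@np.array(c["tvec"]).ravel(),R)
a=np.hstack([cv2.imread("pics/scene0.png"),cv2.imread("pics/top0.png")])
E
```

```text
{'clock': 0.0, 'joint_positions': array([-9.90335800e-01,  4.08165293e-02,  8.38084421e-02, -4.73493846e-04,
       -1.61550084e+00, -3.33694492e-01]), 'joint_velocities': array([ 0.00048408,  0.00026974, -0.00012231, -0.00074996,  0.00053694,
       -0.00050469]), 'effort': array([ 1.28488202e-03, -3.68223917e+01,  3.47424638e+01,  6.93248123e+00,
       -5.43893402e-03, -1.19391217e-07]), 'ee_pos': array([ 146.56066615, -581.48462582,  230.27296238]), 'tool_rot': array([-1.38712455,  1.08114419,  1.38970963]), 'force': array([ 0.59851761, -1.63281097, -0.75259697]), 'moment': array([ 0.0002845 ,  0.02779002, -0.03125899]), 'finger_gap': 1.000465768851774}
scene [[349.61114429   0.         248.63982478]
 [  0.         349.61114429 195.86665025]
 [  0.           0.           1.        ]] [ -9.39776694 647.53773231 656.08664691] [[-7.17176401e-01 -6.96891673e-01 -6.95910382e-05]
 [-4.08612126e-01  4.20586665e-01 -8.10026536e-01]
 [ 5.64530017e-01 -5.80903480e-01 -5.86393219e-01]]
top [[449.60660059   0.         258.47523861]
 [  0.         449.60660059 195.21074908]
 [  0.           0.           1.        ]] [ 332.47785373   72.8186005  1264.59603198] [[ 2.08583023e-02 -9.99782421e-01 -2.04541820e-04]
 [-9.86821945e-01 -2.05550740e-02 -1.60499028e-01]
 [ 1.60459902e-01  3.54958359e-03 -9.87035977e-01]]
```

View pics/scene0.png

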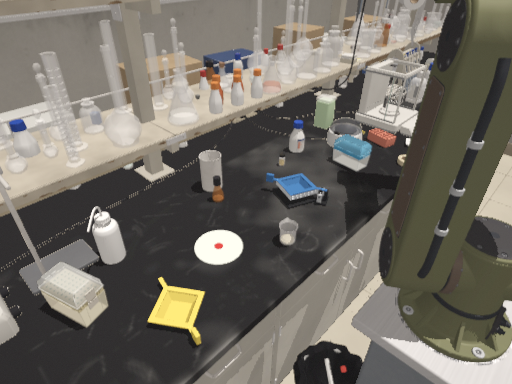

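View pics/top0.png

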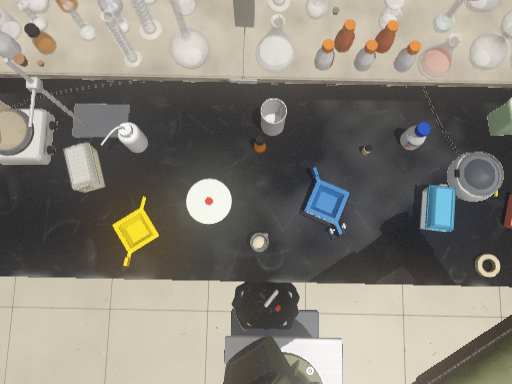

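Candidates: the blue tray on the stack (top px 327,200; tab near 315,173, clip near 338,230), a yellow tray (136,231) and a light-blue box (438,207). The first fits: it is blue, has a tab and sits on a black holder with a clip. The mat is at (209,201), the beaker at (260,242), the dropper at (260,145) and the vial at (366,149).

```bash
cat > h.py <<'E'
import cv2, numpy as np
from rig import manip, read_camera, get_calibration
from scipy.spatial.transform import Rotation as Ro
def cam(n):
    c=get_calibration(n); R=cv2.Rodrigues(np.array(c["rvec"]))[0]
    return np.array(c["mtx"]),R,np.array(c["tvec"]).ravel()
def ray(n,p,z,C=None):
    K,R,t=C or cam(n); o=-R.T@t; d=R.T@np.linalg.solve(K,[p[0],p[1],1]); return o+d*(z-o[2])/d[2]
def proj(n,X,C=None):
    K,R,t=C or cam(n); q=K@(R@np.array(X,float)+t); return q[:2]/q[2]
def blue(im):
    h=cv2.cvtColor(im,cv2.COLOR_RGB2HSV); return cv2.inRange(h,(103,110,60),(122,255,255))
E
python3 - <<'E'
from h import *
t=cv2.imread("pics/top0.png")[:,:,::-1].copy(); s=cv2.imread("pics/scene0.png")[:,:,::-1].copy()
for n,im,(x0,y0,x1,y1) in (("top",t,(290,155,365,245)),("scene",s,(255,165,335,210))):
    m=blue(im); w=np.zeros_like(m); w[y0:y1,x0:x1]=m[y0:y1,x0:x1]
    k,l,st,ce=cv2.connectedComponentsWithStats(w); i=1+st[1:,4].argmax(); print(n,st[i])
    p=np.argwhere(l==i)[:,::-1]
    X=np.array([ray(n,q,44)[:2] for q in p])
    c=X.mean(0)
    # rim square: min area rect of opened mask
    o=cv2.morphologyEx((l==i).astype(np.uint8),cv2.MORPH_OPEN,np.ones((11,11) if n=="top" else (9,9)))
    Y=np.array([ray(n,q,44)[:2] for q in np.argwhere(o)[:,::-1]],np.float32)
    r=cv2.minAreaRect(Y); print(r); cc=np.array(r[0])
    d=np.hypot(*(X-cc).T); far=X[d>76]; 
    a=far[(far-cc)@[1,0]>0]; b=far[(far-cc)@[1,0]<0]
    print("tab",a.mean(0) if len(a) else 0,len(a),"tongue",b.mean(0) if len(b) else 0,len(b), "ang",[np.degrees(np.arctan2(*(q.mean(0)-cc)[::-1])) for q in (a,b) if len(q)])
for p,z in (((209,201),3),((260,242),28),((260,145),40),((366,149),20)): print(ray("top",p,z))
h=cv2.cvtColor(t,cv2.COLOR_RGB2HSV); red=(cv2.inRange(h,(0,120,80),(8,255,255))|cv2.inRange(h,(172,120,80),(180,255,255)))[190:212,198:220]
p=np.argwhere(red).mean(0)[::-1]+[198,190]; print("dot",p,ray("top",p,3))
red=cv2.cvtColor(s,cv2.COLOR_RGB2HSV)[235:257,205:235]; p=np.argwhere(cv2.inRange(red,(0,120,80),(8,255,255))|cv2.inRange(red,(172,120,80),(180,255,255))).mean(0)[::-1]+[205,235]; print("dot scene",p,ray("scene",p,3))
a=cv2.resize(t[155:245,285:375],(540,540),interpolation=cv2.INTER_CUBIC)
cv2.imwrite("pics/crop1.png",a[:,:,::-1])
E
```

```text
top [ 305  166   45   68 1319]
((519.5162963867188, -111.02838897705078), (96.6880874633789, 96.23564910888672), 67.68495178222656)
tab [601.26881088 -77.65640731] 48 tongue [ 440.13956217 -143.46393376] 28 ang [np.float64(22.205646280812374), np.float64(-157.77370742256892)]
scene [266 173  61  22 622]Traceback (most recent call last):
  File "<stdin>", line 7, in <module>
  File "h.py", line 8, in ray
    K,R,t=C or cam(n); o=-R.T@t; d=R.T@np.linalg.solve(K,[p[0],p[1],1]); return o+d*(z-o[2])/d[2]
               ~~~^^^
  File "h.py", line 5, in cam
    c=get_calibration(n); R=cv2.Rodrigues(np.array(c["rvec"]))[0]
ValueError: time passes only in moves, steps and waits
```

The rim square measures 96.7 x 96.2 mm, which matches the given 96. My helper made too many calibration calls, so I'll cache them.

```bash
sed -i 's/^def cam(n):/import functools\n@functools.lru_cache(None)\ndef cam(n):/' h.py
python3 - <<'E'
from h import *
t=cv2.imread("pics/top0.png")[:,:,::-1].copy(); s=cv2.imread("pics/scene0.png")[:,:,::-1].copy()
for n,im,(u,v) in (("top",t,(209,201)),("scene",s,(219,246))):
    h=cv2.cvtColor(im,cv2.COLOR_RGB2HSV)[v-12:v+12,u-14:u+14]
    p=np.argwhere(cv2.inRange(h,(0,120,80),(8,255,255))|cv2.inRange(h,(172,120,80),(180,255,255))).mean(0)[::-1]+[u-14,v-12]; print("dot",n,p,ray(n,p,3))
for p,z in (((260,242),28),((260,145),40),((366,149),20)): print(ray("top",p,z))
a=np.radians(22.4); u=np.array([np.cos(a),np.sin(a)]); c=np.array([519.5,-111.])
for n,im,b in (("top",t,(285,160,375,240)),("scene",s,(255,160,345,210))):
    k=6; im=cv2.resize(im[b[1]:b[3],b[0]:b[2]],None,fx=k,fy=k,interpolation=cv2.INTER_CUBIC)
    for x,z in ((88,60),(88,46),(0,31),(-96,45),(-68,45)):
        q=(proj(n,[*(c+u*x),z])-b[:2]+.5)*k; cv2.circle(im,tuple(int(i) for i in q),4,(255,0,0),1)
    cv2.imwrite(f"pics/c_{n}.png",im[:,:,::-1])
A=cv2.imread("pics/c_top.png");B=cv2.imread("pics/c_scene.png"); cv2.imwrite("pics/crop1.png",cv2.resize(np.vstack([A,B]),None,fx=.76,fy=.76))
st=manip.sense(); print(st["ee_pos"],Ro.from_rotvec(st["tool_rot"]).as_matrix())
E
```

```text
dot top [208.43902439 200.63414634] [519.02891431 218.97007654   3.        ]
dot scene [218.32258065 245.70967742] [519.5576506  219.03621916   3.        ]
[403.72988873  70.37912796  28.        ]
[674.58697469  75.92020696  40.        ]
[ 674.69340003 -226.52228421   20.        ]
[ 146.60272722 -581.51621985  230.35675422] [[-4.96526904e-04 -9.69691998e-01 -2.44330067e-01]
 [ 1.52454420e-03 -2.44330547e-01  9.69690806e-01]
 [-9.99998715e-01  1.08985588e-04  1.59965500e-03]]
```

View pics/crop1.png

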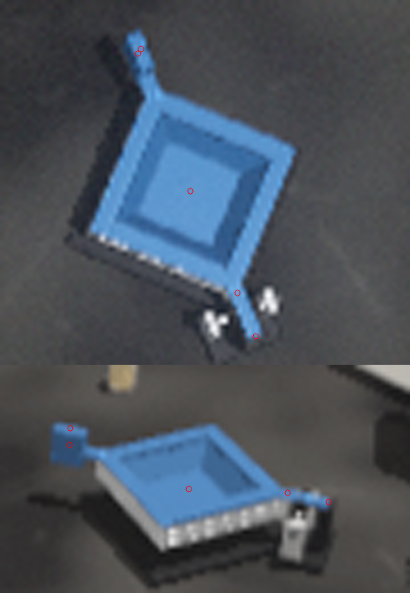

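The model points (tab, centre, tongue) fall on the features in both views of the crop: tab at about (140,50) in the top half and (70,435) in the scene half. The mat dot also agrees between views, at (519,219). The tab is therefore at about (601,-77.5,46), with the tray's +x at 22.4°. Next I turn the wrist and move toward it.

Call:
{"op": "apply_moves", "data": {"plan": [{"slide": [0,0,0],"dr": [-8.3,0,0]},{"slide": [0,-4.4,2.1],"dr": [0,0,0]},{"slide": [0,-4.4,2.1],"dr": [0,0,0]},{"slide": [0,-4.4,2.1],"dr": [0,0,0]},{"slide": [0,-4.4,2.1],"dr": [0,0,0]}], "fingers": 5, "squeeze": 80}}

```text
clock: 0.6
ee_pos: [275.7, -433.9, 225.3]
tool_rot: [-1.481, 0.995, 1.498]
force: [1.2, -0.9, 0.7]
finger_gap: 0.585
```

```bash
cat >> h.py <<'E'
U=np.array([np.cos(np.radians(22.4)),np.sin(np.radians(22.4)),0]); V=np.array([-U[1],U[0],0]); C0=np.array([519.5,-111,24.])
def go(P,tilt=0):
    """cm slide and deg turn, in tool axes, to TCP P with tool x down, tilted about -V by tilt deg, tool z=+V"""
    st=manip.sense(); R=Ro.from_rotvec(st["tool_rot"])
    T=Ro.from_rotvec(-V*np.radians(tilt))*Ro.from_matrix(np.c_[[0,0,-1],-U,V])
    print("t",round(float(st["clock"]),2),"tcp",st["ee_pos"].round(1),"F",st["force"].round(1),"gap",round(float(st["finger_gap"]),3),
     "slide cm",(R.inv().apply(np.array(P)-st["ee_pos"])/10).round(2),"turn",np.degrees((R.inv()*T).as_rotvec()).round(2))
E
python3 -c "
from h import *
go([600.9,-77.5,230])"
```

```text
t 0.6 tcp [ 275.7 -433.9  225.3] F [ 1.2 -0.9  0.7] gap 0.585 slide cm [ -0.35 -43.61  20.63] turn [-0.08  0.58 -0.12]
```

Call:
{"op": "apply_moves", "data": {"plan": [{"slide": [0,-4.5,2.1],"dr": [0,0,0]},{"slide": [0,-4.5,2.1],"dr": [0,0,0]},{"slide": [0,-4.5,2.1],"dr": [0,0,0]},{"slide": [0,-4.5,2.1],"dr": [0,0,0]},{"slide": [0,-4.5,2.1],"dr": [0,0,0]}]}}

```text
clock: 1.1
ee_pos: [443.2, -247.7, 224.9]
tool_rot: [-1.48, 0.994, 1.498]
force: [1.8, -0.8, 0.1]
finger_gap: 0.587
```

Call:
{"op": "apply_moves", "data": {"plan": [{"slide": [0,-4.5,2.1],"dr": [0,0,0]},{"slide": [0,-4.5,2.1],"dr": [0,0,0]},{"slide": [0,-4.5,2.1],"dr": [0,0,0]},{"slide": [0,0,0],"dr": [0,0,0]}]}}

```text
clock: 1.5
ee_pos: [545.5, -132.0, 222.9]
tool_rot: [-1.481, 0.991, 1.505]
force: [0.3, -0.6, -1.0]
finger_gap: 0.585
```

```bash
python3 -c "
from h import *
go([600.9,-77.5,130])"
```

```text
t 1.5 tcp [ 545.5 -132.   222.9] F [ 0.3 -0.6 -1. ] gap 0.585 slide cm [ 9.3  -7.24  2.77] turn [ 0.25  0.79 -0.21]
```

Call:
{"op": "apply_moves", "data": {"plan": [{"slide": [0.8,-3.6,1.4],"dr": [0.25,0.79,-0.2]},{"slide": [1.5,-3.6,1.4],"dr": [0,0,0]},{"slide": [4.5,0,0],"dr": [0,0,0]},{"slide": [2.5,0,0],"dr": [0,0,0]},{"slide": [0,0,0],"dr": [0,0,0]}]}}

```text
clock: 2.0
ee_pos: [603.4, -75.2, 125.9]
tool_rot: [-1.492, 0.998, 1.493]
force: [-0.5, 0.2, -0.3]
finger_gap: 0.584
```

```bash
python3 - <<'E'
from h import *
go([600.9,-77.5,29])
im=read_camera("wrist"); n="wrist"
for x,y,z in ((88,0,60),(100,0,60),(76,0,60),(68,0,45),(0,68,45),(0,-68,45),(0,0,31)):
    q=proj(n,C0*[1,1,0]+U*x+V*y+[0,0,z]); print(q.round()); cv2.circle(im,tuple(int(i) for i in q),4,(255,0,0),1)
cv2.imwrite("pics/w1.png",im[:,:,::-1])
E
```

```text
t 2.0 tcp [603.4 -75.2 125.9] F [-0.5  0.2 -0.3] gap 0.584 slide cm [ 9.69  0.3  -0.11] turn [ 0.12 -0.02 -0.07]
[251. 201.]
[251. 216.]
[251. 186.]
[251. 170.]
[348.  76.]
[155.  76.]
[251.  77.]
```

View pics/w1.png

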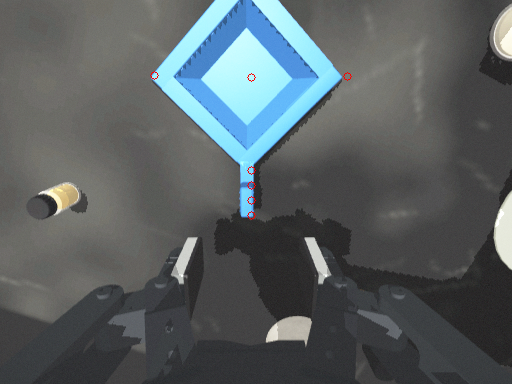

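The wrist view shows the tab's top at column 247, rows 163-217, against a predicted column of 251. That puts it about 2.5 mm toward -V. Lengthwise it agrees. I'll correct by -2 mm and descend.

Call:
{"op": "apply_moves", "data": {"plan": [{"slide": [2.5,0.3,-0.3],"dr": [0,0,0]},{"slide": [3,0,0],"dr": [0,0,0]},{"slide": [2.5,0,0],"dr": [0,0,0]},{"slide": [1.2,0,0],"dr": [0,0,0]},{"slide": [0,0,0],"dr": [0,0,0]}]}}

```text
clock: 2.55
ee_pos: [607.2, -82.3, 44.9]
tool_rot: [-1.502, 0.991, 1.477]
force: [-0.4, -0.3, 0.3]
finger_gap: 0.586
```

```bash
python3 - <<'E'
from h import *
go([601.7,-79.3,29])
im=read_camera("wrist")
cv2.imwrite("pics/w2.png",im[:,:,::-1])
E
```

```text
t 2.55 tcp [607.2 -82.3  44.9] F [-0.4 -0.3  0.3] gap 0.586 slide cm [1.58 0.42 0.5 ] turn [ 0.02 -0.47  0.77]
```

View pics/w2.png

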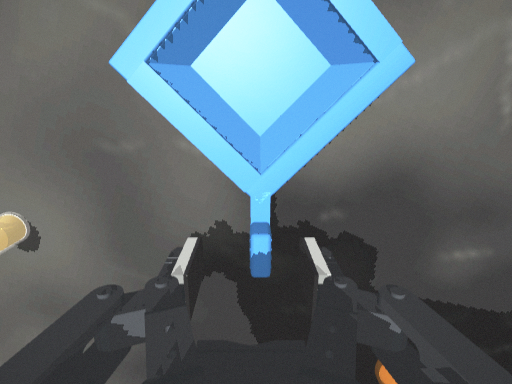

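The tab is at column 260 and the finger midpoint at about 252, so the tab is about 4 mm toward +V. That agrees with the computed 5 mm.

Call:
{"op": "apply_moves", "data": {"plan": [{"slide": [0.5,0.4,0.45],"dr": [0,-0.4,0.7]},{"slide": [1.0,0,0],"dr": [0,0,0]},{"slide": [0,0,0],"dr": [0,0,0]}]}}

```text
clock: 2.9
ee_pos: [604.6, -79.6, 35.0]
tool_rot: [-1.497, 0.993, 1.483]
force: [-0.3, -0.7, -0.4]
finger_gap: 0.585
```

```bash
python3 -c "
from h import *
go([601.7,-79.3,29])"
```

```text
t 2.9 tcp [604.6 -79.6  35. ] F [-0.3 -0.7 -0.4] gap 0.585 slide cm [0.6  0.26 0.14] turn [ 0.03 -0.22  0.46]
```

Call:
{"op": "apply_moves", "data": {"plan": [{"slide": [0.7,0.3,0.15],"dr": [0,0,0.4]},{"slide": [0.1,0,0],"dr": [0,0,0]},{"slide": [0,0,0],"dr": [0,0,0]}], "fingers": 2}}

```text
clock: 3.2
ee_pos: [601.5, -79.3, 27.2]
tool_rot: [-1.496, 0.999, 1.488]
force: [0.1, 0.3, 0.4]
finger_gap: 0.23
```

```bash
python3 -c "
from h import *
go([601.7,-79.3,29])
im=read_camera('wrist'); cv2.imwrite('pics/w3.png',im[150:384,120:390,::-1])"
```

```text
t 3.2 tcp [601.5 -79.3  27.2] F [0.1 0.3 0.4] gap 0.23 slide cm [-0.18 -0.02 -0.01] turn [ 0.05 -0.25  0.09]
```

View pics/w3.png

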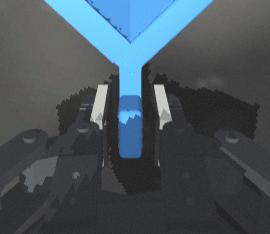

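The tab is at crop column 130, midway between the pads at 102 and 159. Closing the fingers.

Call:
{"op": "apply_moves", "data": {"plan": [{"slide": [0,0,0],"dr": [0,0,0]},{"slide": [0,0,0],"dr": [0,0,0]},{"slide": [0,0,0],"dr": [0,0,0]},{"slide": [0,0,0],"dr": [0,0,0]}], "fingers": 0, "squeeze": 100}}

```text
clock: 3.65
ee_pos: [601.5, -79.4, 27.5]
tool_rot: [-1.496, 0.999, 1.488]
force: [-0.9, 0.7, -0.9]
finger_gap: 0.103
```

```bash
cat >> h.py <<'E'
def swing(P0,piv,tilt,lift=0):
    "TCP target after swinging about pivot by tilt"
    P=piv+Ro.from_rotvec(-V*np.radians(tilt)).apply(np.array(P0)-piv)+[0,0,lift]; print("target",P.round(1)); return P
E
python3 -c "
from h import *
st=manip.sense(); go(st['ee_pos'])
P0=st['ee_pos']; piv=C0-2*V-96*U+[0,0,18]; print(P0,piv)
a=st['ee_pos']
for t in (2,4,6,8,10): go(swing(P0,piv,t),t)"
```

```text
t 3.65 tcp [601.5 -79.4  27.5] F [-0.9  0.7 -0.9] gap 0.103 slide cm [0. 0. 0.] turn [ 0.06 -0.26  0.08]
[601.48300115 -79.41368852  27.47345567] [ 431.50572153 -149.4318482    42.        ]
target [601.8 -79.3  33.9]
t 3.65 tcp [601.5 -79.4  27.5] F [-0.9  0.7 -0.9] gap 0.103 slide cm [-0.64 -0.04 -0.  ] turn [ 0.06 -0.26 -1.92]
target [602.  -79.2  40.3]
t 3.65 tcp [601.5 -79.4  27.5] F [-0.9  0.7 -0.9] gap 0.103 slide cm [-1.29 -0.06 -0.01] turn [ 0.07 -0.26 -3.92]
target [602.  -79.2  46.8]
t 3.65 tcp [601.5 -79.4  27.5] F [-0.9  0.7 -0.9] gap 0.103 slide cm [-1.93 -0.05 -0.01] turn [ 0.07 -0.26 -5.92]
target [601.7 -79.3  53.2]
t 3.65 tcp [601.5 -79.4  27.5] F [-0.9  0.7 -0.9] gap 0.103 slide cm [-2.57 -0.03 -0.01] turn [ 0.08 -0.26 -7.92]
target [601.2 -79.5  59.6]
t 3.65 tcp [601.5 -79.4  27.5] F [-0.9  0.7 -0.9] gap 0.103 slide cm [-3.21  0.02 -0.01] turn [ 0.08 -0.25 -9.92]
```

Gripped: the gap is about 9 mm on the 10 mm tab. Now the swing in 2° rows.

Call:
{"op": "apply_moves", "data": {"plan": [{"slide": [-0.64,-0.04,0],"dr": [0,0,-2]},{"slide": [-0.64,-0.04,0],"dr": [0,0,-2]},{"slide": [-0.64,-0.04,0],"dr": [0,0,-2]},{"slide": [0,0,0],"dr": [0,0,0]}]}}

```text
clock: 4.05
ee_pos: [602.0, -79.2, 47.3]
tool_rot: [-1.527, 0.903, 1.411]
force: [1.5, 0.2, -0.7]
finger_gap: 0.101
```

```bash
cat >> h.py <<'E'
P0=np.array([601.5,-79.4,27.5]); PIV=np.array([431.5,-149.4,42.])
def now():
    st=manip.sense(); X=Ro.from_rotvec(st["tool_rot"]).as_matrix()[:,0]; th=np.degrees(np.arctan2(X@U,-X[2]))
    d=st["ee_pos"]-PIV; e0=P0-PIV
    print("tilt by turn",th.round(2),"by position",(np.degrees(np.arctan2(d[2],d@U)-np.arctan2(e0[2],e0@U))).round(2),"radius",np.hypot(d[2],d@U).round(1),"vs",np.hypot(e0[2],e0@U).round(1)); return th
E
python3 -c "
from h import *
now()
for t in (6,14,22): go(swing(P0,PIV,t),t)"
```

```text
tilt by turn 6.34 by position 6.17 radius 184.4 vs 184.4
target [602.  -79.2  46.8]
t 4.05 tcp [602.  -79.2  47.3] F [ 1.5  0.2 -0.7] gap 0.101 slide cm [0.05 0.   0.  ] turn [ 0.1  -0.27  0.34]
target [599.7 -80.1  72.4]
t 4.05 tcp [602.  -79.2  47.3] F [ 1.5  0.2 -0.7] gap 0.101 slide cm [-2.52 -0.03 -0.01] turn [ 0.12 -0.26 -7.66]
target [594.1 -82.4  97.4]
t 4.05 tcp [602.  -79.2  47.3] F [ 1.5  0.2 -0.7] gap 0.101 slide cm [-5.07  0.29 -0.02] turn [  0.14  -0.25 -15.66]
```

Call:
{"op": "apply_moves", "data": {"plan": [{"slide": [-0.64,-0.04,0],"dr": [0,0,-2]},{"slide": [-0.64,-0.04,0],"dr": [0,0,-2]},{"slide": [-0.64,-0.04,0],"dr": [0,0,-2]},{"slide": [-0.64,-0.04,0],"dr": [0,0,-2]},{"slide": [0,0,0],"dr": [0,0,0]}]}}

```text
clock: 4.55
ee_pos: [599.4, -80.1, 73.7]
tool_rot: [-1.56, 0.777, 1.308]
force: [-0.5, -0.2, -0.1]
finger_gap: 0.101
```

```bash
python3 -c "
from h import *
now()
for t in (20,27): go(swing(P0,PIV,t),t)
im=read_camera('scene'); cv2.imwrite('pics/s2.png',cv2.resize(im[130:230,230:360],None,fx=5,fy=5,interpolation=cv2.INTER_CUBIC)[:,:,::-1])"
```

```text
tilt by turn 14.55 by position 14.42 radius 184.4 vs 184.4
target [595.8 -81.7  91.3]
t 4.55 tcp [599.4 -80.1  73.7] F [-0.5 -0.2 -0.1] gap 0.101 slide cm [-1.79 -0.06 -0.03] turn [ 0.16 -0.26 -5.45]
target [589.1 -84.5 112.5]
t 4.55 tcp [599.4 -80.1  73.7] F [-0.5 -0.2 -0.1] gap 0.101 slide cm [-4.04  0.11 -0.04] turn [  0.17  -0.25 -12.45]
```

View pics/s2.png

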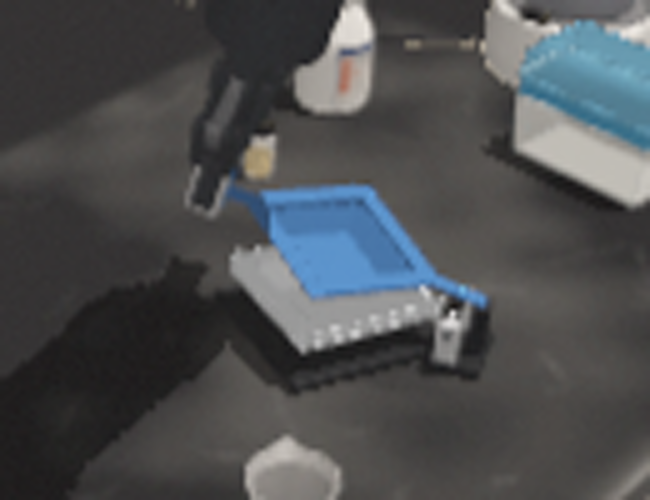

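The tray is tilted, with its tab corner up in the gripper at (215,185). The tongue is still at the clip (480,300), and the holder with the white trays is flat and in place. I continue to about 27°.

Call:
{"op": "apply_moves", "data": {"plan": [{"slide": [-0.64,-0.04,0],"dr": [0,0,-2]},{"slide": [-0.64,-0.04,0],"dr": [0,0,-2]},{"slide": [-0.64,-0.04,0],"dr": [0,0,-2]},{"slide": [-0.64,-0.04,0],"dr": [0,0,-2]},{"slide": [-0.64,-0.04,0],"dr": [0,0,-2]}]}}

```text
clock: 5.1
ee_pos: [591.7, -82.6, 103.5]
tool_rot: [-1.59, 0.626, 1.182]
force: [-0.2, 0.1, 2.1]
finger_gap: 0.106
```

Call:
{"op": "apply_moves", "data": {"plan": [{"slide": [-0.64,-0.04,0],"dr": [0,0,-2]},{"slide": [0,0,0],"dr": [0,0,0]}]}}

```text
clock: 5.3
ee_pos: [589.5, -83.7, 110.8]
tool_rot: [-1.596, 0.593, 1.153]
force: [0.9, 0.8, 0.1]
finger_gap: 0.103
```

```bash
python3 -c "
from h import *
th=now()
go(manip.sense()['ee_pos']+[0,0,40],th)"
```

```text
tilt by turn 26.67 by position 26.41 radius 184.4 vs 184.4
t 5.3 tcp [589.5 -83.7 110.8] F [0.9 0.8 0.1] gap 0.103 slide cm [-3.57 -1.8  -0.02] turn [ 0.27 -0.22 -0.  ]
```

Call:
{"op": "apply_moves", "data": {"plan": [{"slide": [-0.9,-0.45,0],"dr": [0,0,0]},{"slide": [-0.9,-0.45,0],"dr": [0,0,0]},{"slide": [-1.3,-0.7,0],"dr": [0,0,0]},{"slide": [-1.8,-0.9,0],"dr": [0,0,0]},{"slide": [0,0,0],"dr": [0,0,0]}]}}

```text
clock: 5.8
ee_pos: [590.1, -82.9, 169.1]
tool_rot: [-1.595, 0.597, 1.157]
force: [1.1, 0.4, -0.4]
finger_gap: 0.101
```

```bash
python3 -c "
from h import *
th=now()
go(manip.sense()['ee_pos']+[0,0,80],th)
im=read_camera('scene'); cv2.imwrite('pics/s3.png',cv2.resize(im[110:230,230:360],None,fx=4,fy=4,interpolation=cv2.INTER_CUBIC)[:,:,::-1])"
```

```text
tilt by turn 26.43 by position 40.98 radius 213.8 vs 184.4
t 5.8 tcp [590.1 -82.9 169.1] F [ 1.1  0.4 -0.4] gap 0.101 slide cm [-7.16 -3.56 -0.04] turn [ 0.27 -0.18 -0.  ]
```

View pics/s3.png

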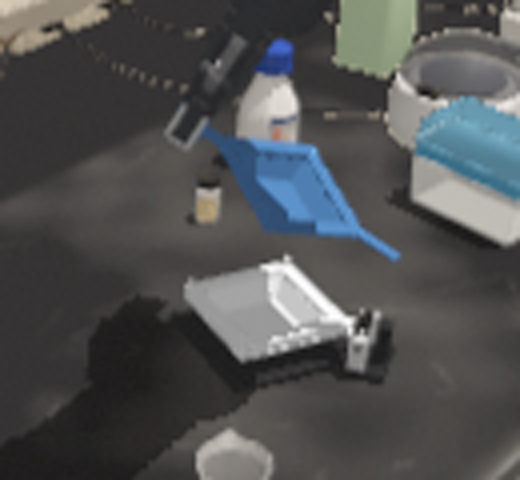

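The tray is free of the clip and clear, with the tongue end at (395,257). The holder is flat and unmoved. Next I lift further, level the tray and carry it over.

Call:
{"op": "apply_moves", "data": {"plan": [{"slide": [-2.6,-1.3,0],"dr": [0,0,4]},{"slide": [-2.8,-1.0,0],"dr": [0,0,5]},{"slide": [0,0,0],"dr": [0,0,6]},{"slide": [0,0,0],"dr": [0,0,6]},{"slide": [0,0,0],"dr": [0,0,5]}]}}

```text
clock: 6.35
ee_pos: [584.9, -83.4, 224.5]
tool_rot: [-1.487, 1.011, 1.502]
force: [0.7, -0.1, -1.2]
finger_gap: 0.106
```

```bash
python3 -c "
from h import *
th=now()
go([600.5,252.4,190],0); print(manip.sense()['joint_positions'].round(2))"
```

```text
tilt by turn -0.85 by position 52.06 radius 247.4 vs 184.4
t 6.35 tcp [584.9 -83.4 224.5] F [ 0.7 -0.1 -1.2] gap 0.106 slide cm [  3.23 -14.3   30.44] turn [ 0.02 -0.01 -0.85]
[ 0.2   0.03  0.06  0.   -1.62 -1.38]
```

Call:
{"op": "apply_moves", "data": {"plan": [{"slide": [0,-0.8,1.8],"dr": [0,0,-0.8]},{"slide": [0.3,-1.3,2.7],"dr": [0,0,0]},{"slide": [0.3,-1.5,3.2],"dr": [0,0,0]},{"slide": [0.3,-1.5,3.2],"dr": [0,0,0]},{"slide": [0.3,-1.5,3.2],"dr": [0,0,0]}]}}

```text
clock: 6.85
ee_pos: [593.7, 75.6, 203.5]
tool_rot: [-1.481, 1.014, 1.5]
force: [0.9, -0.1, -0.1]
finger_gap: 0.094
```

Call:
{"op": "apply_moves", "data": {"plan": [{"slide": [0.2,-1.5,3.2],"dr": [0,0,0]},{"slide": [0.2,-1.5,3.2],"dr": [0,0,0]},{"slide": [0,-1.5,3.2],"dr": [0,0,0]},{"slide": [0,-1,2],"dr": [0,0,0]},{"slide": [0,0,0],"dr": [0,0,0]}]}}

```text
clock: 7.35
ee_pos: [598.9, 214.2, 191.6]
tool_rot: [-1.481, 1.019, 1.511]
force: [-0.3, -0.5, -1.1]
finger_gap: 0.101
```

```bash
python3 -c "
from h import *
th=now()
go([600.5,252.4,180],0)"
```

```text
tilt by turn -1.47 by position 31.54 radius 329.3 vs 184.4
t 7.35 tcp [598.9 214.2 191.6] F [-0.3 -0.5 -1.1] gap 0.101 slide cm [ 1.13 -1.64  3.46] turn [ 0.    0.15 -1.47]
```

Call:
{"op": "apply_moves", "data": {"plan": [{"slide": [0.5,-1,2],"dr": [0,0,-1.4]},{"slide": [0.3,-0.6,1.4],"dr": [0,0,0]},{"slide": [0,0,0],"dr": [0,0,0]},{"slide": [0,0,0],"dr": [0,0,0]}]}}

```text
clock: 7.75
ee_pos: [600.1, 252.4, 180.3]
tool_rot: [-1.489, 1.003, 1.497]
force: [0.5, 0.1, 0.3]
finger_gap: 0.105
```

```bash
python3 - <<'E'
from h import *
th=now(); go([600.5,252.4,180],0)
st=manip.sense(); zr=st["ee_pos"][2]-3.5+20
print("rim z",zr)
t=read_camera("top"); s=read_camera("scene")
m=cv2.morphologyEx(blue(t),cv2.MORPH_OPEN,np.ones((3,3)))
k,l,sx,ce=cv2.connectedComponentsWithStats(m)
c=proj("top",[519,219,150]); 
i=min((j for j in range(1,k) if sx[j,4]>500),key=lambda j:np.hypot(*(ce[j]-c))); print(sx[i],ce[i],c)
X=np.array([ray("top",q[::-1],zr)[:2] for q in np.argwhere(cv2.morphologyEx((l==i).astype(np.uint8),cv2.MORPH_OPEN,np.ones((11,11))))],np.float32)
print("rim rect",cv2.minAreaRect(X))
cv2.imwrite("pics/f.png",np.vstack([cv2.resize(t[120:260,130:320],None,fx=2.5,fy=2.5),cv2.resize(s[140:280,140:330],None,fx=2.5,fy=2.5)])[:,:,::-1])
E
```

```text
tilt by turn -0.36 by position 28.63 radius 338.6 vs 184.4
t 7.75 tcp [600.1 252.4 180.3] F [0.5 0.1 0.3] gap 0.105 slide cm [ 0.03 -0.03 -0.02] turn [ 0.03  0.06 -0.36]
rim z 196.84848482404533
[ 174  158   51   69 1632] [198.82046569 189.21078431] [201.99335729 191.95884541]
rim rect ((518.8286743164062, 220.35171508789062), (95.02413940429688, 97.24553680419922), 70.30967712402344)
```

```bash
python3 -c "
import cv2;a=cv2.imread('pics/f.png');cv2.imwrite('pics/f2.png',cv2.resize(a,None,fx=.85,fy=.85))"
```

```text
(no output)
```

View pics/f2.png

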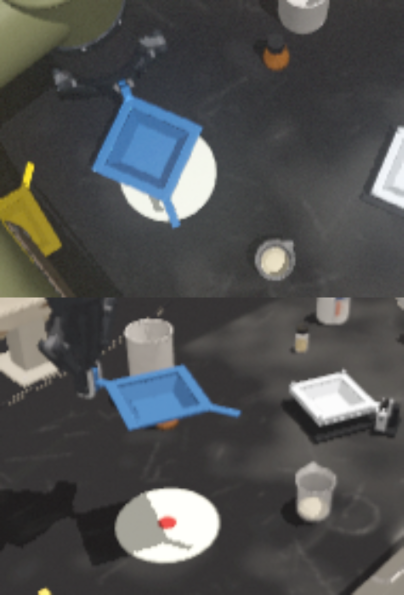

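The rim centre is within 1.5 mm of the mat dot, and the bystanders and holder are where they were. I'll trim the remaining turn and triangulate the tongue tip and tray corners to check the level.

Call:
{"op": "apply_moves", "data": {"plan": [{"slide": [0,0,0],"dr": [0,0,-0.4]},{"slide": [0,0,0],"dr": [0,0,0]},{"slide": [0,0,0],"dr": [0,0,0]},{"slide": [0,0,0],"dr": [0,0,0]}]}}

```text
clock: 8.25
ee_pos: [600.9, 250.2, 181.7]
tool_rot: [-1.489, 0.996, 1.488]
force: [-0.4, 0.2, -0.4]
finger_gap: 0.101
```

```bash
python3 - <<'E'
from h import *
now(); go([600.5,252.4,180],0); print(manip.sense()["joint_velocities"].round(3))
P=manip.sense()["ee_pos"]; Ct=P-(P0-(C0-2*V)); print("model centre",Ct)
px={}
for n in ("top","scene"):
    im=read_camera(n); m=blue(im)
    k,l,sx,ce=cv2.connectedComponentsWithStats(m); c=proj(n,Ct+[0,0,20])
    i=min((j for j in range(1,k) if sx[j,4]>400),key=lambda j:np.hypot(*(ce[j]-c)))
    p=np.argwhere(l==i)[:,::-1].astype(float)
    def far(d): # mean of extreme pixels along image direction of a model direction
        a=p@d; return p[a>a.max()-1.2].mean(0)
    for nm,X,D in (("tongue",-96*U,-U),("+y corner",68*V,V),("-y corner",-68*V,-V)):
        d=proj(n,Ct+[0,0,20]+80*D)-c; px[nm,n]=far(d/np.hypot(*d)); px[nm]=Ct+X+[0,0,20]
Pm={n:cam(n)[0]@np.c_[cam(n)[1],cam(n)[2]] for n in ("top","scene")}
for nm in ("tongue","+y corner","-y corner"):
    q=cv2.triangulatePoints(Pm["top"],Pm["scene"],px[nm,"top"],px[nm,"scene"]).ravel(); print(nm,(q[:3]/q[3]).round(1),"model",px[nm].round(1))
E
```

```text
tilt by turn 0.17 by position 28.85 radius 339.0 vs 184.4
t 8.25 tcp [600.9 250.2 181.7] F [-0.4  0.2 -0.4] gap 0.101 slide cm [ 0.17 -0.05  0.21] turn [-0.14  0.08  0.17]
[-0.003 -0.003 -0.001  0.001 -0.     0.   ]
model centre [519.64521094 216.79787037 178.22313157]
tongue [431.1 183.6 197.4] model [430.9 180.2 198.2]
+y corner [493.9 278.7 199.5] model [493.7 279.7 198.2]
-y corner [537.7 153.4 174.9] model [545.6 153.9 198.2]
```

```bash
python3 -c "
from rig import order; print(order.close_job())"
```

```text
the job is handed in; nothing more can be done
None
```

I took the blue tray off the stack and handed the job in at about 8.4 s. The arm was still holding the tray level and at rest over the white mat.

I pinched the tab and swung the tray up about the tongue end to 26.5°, with the turn centre staying put. I then lifted it out of the clip, levelled it and carried it over.

**Last checks:**
- **Position:** by the arm's own pose, the tray centre was at about (519.6, 217), against the mat dot at (519, 219). The top camera, just before a final small trim of about 2 mm, put it at (518.8, 220.4). Either way it is within about 3 mm.
- **Height:** the tray's underside was about 178 mm above the bench, so there was about 175 mm of air over the mat.
- **Level:** the tool was within 0.2° of vertical. The tongue tip and one corner, located from two cameras, were within 1.5 mm of the height expected for a level tray.
- **Disagreement:** the opposite (-y) corner came out 23 mm too low and 8 mm off sideways. I took this for mismatched edge pixels, because a real tilt would have moved the other two points, but I did not check it again.
- **Grip and speed:** the finger opening held steady on the tab, and joint speeds were about zero.
- **Surroundings:** the pictures showed the holder with its white trays flat and in place, and the beaker, dropper bottle and vial where they had been. I judged this by eye and did not measure it.

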